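# Issue a specimen jar and tally it

### The arm

A 7-joint arm with a two-finger parallel gripper is mounted at the origin on the work surface. World frame = base frame: x ahead of the robot, y to its left, z up, the work surface at z = 0. Lengths are in mm, angles in degrees, forces in N, time in s.
With the tool pointing down it reaches from about 425 to 875 mm from the base axis. Payload 4.7 kg.
Tool frame: the origin (TCP) lies between the finger pads; the fingertips stand bot.tip_extent ahead of it and the grasp point (between the pads) lies 2 mm behind it (bot.tip_extent is the distance from the TCP to the fingertips, in mm); z points along the fingers, y is the direction in which the jaws open and shut (so a half turn about z gives the same grasp; the last joint's range is limited). The gripper opens to 85 mm and grips with 20 to 120 N. Pads are 22 mm wide; open, the fingers measure 114 mm over their backs; the gripper's body (76 mm by 85 mm) begins 54 mm behind the grasp point. The pads swing forward as they close: fully open they stand 13 mm farther back than shut.
Start: joints at [74.891, 18.392, -4.016, 83.108, 1.295, 78.541, -3.26], TCP at [178.236, -625.104, 248.349] pointing down, gripper open.
Joint ranges: [-163.93, 163.93], [-17.29, 119.83], [-79.2, 71.16], [3.27, 140.29], [-89.18, 269.18], [5.43, 117.66], [-154.24, 154.24]. Speed limits (degrees/s): [147.25, 147.25, 180, 180, 180, 180, 180].

### API

Orientations are given as a 3x3 rotation matrix whose columns are the frame's x, y, z axes.
In Python, from rig import bot, optics gives the robot as it stands.
- The arm moves only by the tool play_rows, never from a script. Its argument "moves" is a list that holds one entry, the list of rows, each a list of 7 numbers: the finger opening in m, from 0 to 0.0854, then the shift along the tool's x, y, z in m, then the turn, a rotation vector about the tool's x, y, z in degrees. In form: [[[grip, dx, dy, dz, wx, wy, wz], ...]]. A call has exactly 8 rows; each row shifts and turns the commanded pose from where the row before left it, along the tool's axes as they then stand; what a row does not reach is not made up. A row lasts 1/8 s, in which the tool goes at most 62.5 mm and 10.7 degrees, less where a joint would pass 70% of its speed; a pose out of reach is approached as far as the arm can. A call with a gripper value outside its range is refused whole. The fingers move at their own pace and stop on an object; "grip_force" is the grip in N (left out, the last holds). Time passes only in rows, so rows that do not move let the fingers close, or fill a call up. It gives the time, the measured TCP pose, the force and the opening at its end, in the units of the state.
- bot.sense(): the state, without advancing time (a new reading comes with each control period).
- optics.camera(name): name is "scene" or "top" or "wrist"; returns the picture (400x640x3 uint8, blue, green, red); there is no depth.
- optics.get_calibration(name): a dict with "fx", "fy", "cx", "cy" (pixels), "k1" (the pictures are not rectified: a ray, as slopes to the right and down, at radius r is drawn at 1 + k1 r^2 times it, then the intrinsics apply), "position" and "attitude" of the camera in the world; the wrist camera has in their place "T_tool_cam" (4x4, takes a point from camera to tool coordinates, whose origin is the TCP and whose axes are the flange's). Camera axes: x right, y down, z forward; pixel columns grow to the right and rows downward; lengths in mm; the calibration is good to about 2 mm. A picture is of the moment at which its call begins: read the wrist's pose just before it. get_calibration takes no time and is no camera call.
- bot.close_job(): hands the job in, once; it reports no verdict.
The state is a dict: "time_s": time; "q": joint angles; "qvel": joint speeds; "effort": joint torques, N m; "position": TCP position; "orientation": TCP orientation; "ft_force": force on the tool from outside, world axes, zero at the start; "torque": the same for the moment, N m; "width": opening from 0.0 (shut) to 1.0 (fully open).
Only numpy, scipy, OpenCV 4.12 (cv2) and the standard library are available. Lean on these libraries where they do the work, as an engineer would, in place of code of your own. Each camera call takes 0.05 s, during which the arm holds its last target.

### The job

At the nurses' station, issue the longer of the two specimen jars: turn the spring-return knob beside its lane fully to its stop so that the gate drops and the jar rolls down into the catch bay in front, and let the knob spring back home. Then log the jar by swinging the tally counter's lever fully to its stop and letting it spring back. Leave the shorter jar behind its gate and the tape roll, mouse and white box where they are.

Things in the scene. Friction and masses are not known exactly. Their poses are not given: they have to be found in the camera images.
- rack: White two-lane gravity rack for jars, fixed, 230 (x) x 183 (y) mm. Origin on the desk under the gates, midway between the lanes; x points up the lanes to the high back, y to the left lane. Lanes 84 mm wide, centred at y = +-44.5 mm; floor slopes 0.2 rad, 50 mm high at x = 0, 24 mm at the front (x = -132 mm, wall 55 mm high). Side walls 95 mm high, 70 mm in front of x = -35 mm.
- gate_left_point (a point): Middle of the left lane's floor at its gate, 50 mm high. A steel gate plate, 60 mm wide, stands 30 mm above the floor here and holds the jar behind it. Turning the lane's own knob lowers it 28.5 mm per rad, flush with the floor only from about 1.05 rad; letting go raises it.
- gate_right_point (a point): The same for the right lane's gate.
- bay_left (a point): Middle of the left lane's catch bay (the lane's front part), on the floor 108 mm in front of the gate, where a released jar comes to lie against the front wall.
- bay_right (a point): The same for the right lane.
- knob_left (a joint): Turn of the left lane's knob, rad: 0 at rest, 1.2 at its stop; spring-return (0.06 N m at rest, 0.19 at the stop). Black hub 38 mm across with one paddle 12 mm thick, 113 to 137 mm above the desk, reaching 55 mm from the axis. At rest the paddle points to rack -x (front); it turns clockwise seen from above, its tip swinging outward to rack +y.
- knob_right (a joint): The same for the right lane's knob: 0 at rest, 1.2 at its stop; mirrored: it turns counter-clockwise seen from above, the tip swinging outward from rack -x to rack -y.
- knob_left_axis (a point): Point on the left knob's axis at the height of the paddle's top (137 mm); at (30, 116.5) mm in the rack's frame. The knob sits on a grey post 50 x 50 mm, 105 mm high, on the rack's outer side.
- knob_left_tip (a point): Top of the free end of the left knob's paddle, 55 mm from the axis.
- knob_right_axis (a point): Point on the right knob's axis at the height of the paddle's top (137 mm); at (30, -116.5) mm in the rack's frame, on a like post.
- knob_right_tip (a point): Top of the free end of the right knob's paddle, 55 mm from the axis.
- jar_long: The longer specimen jar, clear with a white screw lid and a paper label, 46 mm diameter and 76 mm long, about 60 g, lying across its lane behind the gate, in either lane. Origin at its middle, y along its length.
- jar_short: The shorter specimen jar, same diameter (46 mm) but 50 mm long, lying behind the gate of the other lane. Origin at its middle, y along its length.
- counter: White desk tally counter, fixed, 85 (x) x 70 (y) x 45 mm on a rubber foot 110 x 90 mm, number window in its front. Origin under its middle, front to -x. Its dark steel lever turns about an upright axis on its top at (20, 0) mm.
- lever (a joint): Swing of the tally lever, rad: 0 at rest, 1.0 at its stop. Spring-return (0.04 to 0.12 N m). A bar 9 mm thick, 52 to 70 mm above the desk, with a round post 14 mm across (to 76 mm) at its free end 64 mm from the axis. At rest it points to counter -x; it swings counter-clockwise seen from above, its end moving to counter -y.
- lever_axis (a point): Point on the lever's axis, 70 mm above the desk.
- lever_tip (a point): Top of the round post at the lever's free end, 64 mm from the axis, 76 mm above the desk.
- tape_roll: Bystander: brown roll of packing tape lying flat, 100 mm across, 48 mm high. Origin under its middle.
- mouse: Bystander: grey computer mouse, 105 x 60 x 33 mm. Origin under its middle.
- swab_box: Bystander: white lidded plastic box, 95 x 75 x 46 mm. Origin under its middle.
Not all that is in view belongs to the job. What is shaped like the jar_long but red is not meant. Of the things that look like the counter, the larger one is meant.

How it is judged (in metres and radians):
On the way, in this order (a step that is already met when the one before it is completed fails the run):
1. the knob of the longer jar's lane is turned to its stop (((y of jar_long in the frame of rack above 0 m and value of joint knob_left above 1.1 rad) or (y of jar_long in the frame of rack below 0 m and value of joint knob_right above 1.1 rad))), for 0.1 s.
2. the longer jar lies at rest in the catch bay and both knobs are back home (x of jar_long in the frame of rack between -0.132 and -0.095 m and height (world z) of jar_long between 0.035 and 0.075 m and y of jar_long in the frame of rack between -0.085 and 0.085 m and linear speed of jar_long below 0.03 m/s and value of joint each of knob_left, knob_right below 0.1 rad), for 0.2 s.
3. the tally lever is swung to its stop (value of joint lever above 0.9 rad), for 0.05 s.
At the end, for the whole second after the job is handed in: Longer jar at rest at the front wall of a catch bay (middle 95 to 132 mm before the gates, 35 to 75 mm up); both knobs and the lever home within 0.1 rad; shorter jar still behind its gate; tape roll, mouse and white box within 30 mm of their starts (all of step 2 and value of joint lever below 0.1 rad and x of jar_short in the frame of rack between 0.01 and 0.075 m and height (world z) of jar_short below 0.1 m and distance of each of tape_roll, mouse, swab_box from where it was at the start of the episode below 0.03 m); the robot touches nothing.
It fails at once if the shorter jar leaves its place behind its gate (not (x of jar_short in the frame of rack between 0.01 and 0.075 m and height (world z) of jar_short below 0.1 m)).
It fails at once if the tape roll is moved by more than 30 mm (distance of tape_roll from where it was at the start of the episode above 0.03 m).
It fails at once if the mouse is moved by more than 30 mm (distance of mouse from where it was at the start of the episode above 0.03 m).
It fails at once if the swab box is moved by more than 30 mm (distance of swab_box from where it was at the start of the episode above 0.03 m).
It also fails if it takes over 58 s, if anything falls off the work surface, if the arm or the gripper's body presses on something with over 40 N, if the wrist force passes 120 N, or if a joint passes its speed limit or range.

## Working session

There is one attempt and no reset: what is moved stays moved. The work goes in short steps, Python scripts to look and compute and a tool call to move; the robot and the scene stay as the last step left them, time stands still between calls to the robot, and variables do not carry over. Pictures are saved under pics/ and viewed, and the job is handed in when it is done.

Besides the shell and the picture viewer there is one more tool, called after "Emit:" by a JSON object that holds its "name" and its "arguments", one argument or row to a line. play_rows: Moves the arm, as the interface text tells. Its arguments: {"type":"object","properties":{"moves":{"type":"array"},"grip_force":{"type":"number"}},"required":["moves"]}

```bash
mkdir -p pics; ls
python3 - <<'E'
from rig import bot, optics
import cv2
print(bot.sense()); print(bot.tip_extent)
for n in ["scene","top","wrist"]:
    print(n,optics.get_calibration(n))
for n in ["scene","top"]:
    cv2.imwrite(f"pics/{n}0.png",optics.camera(n))
E
```

```text
pics
{'time_s': 0.0, 'q': array([74.8910705 , 18.4399964 , -4.01476369, 83.17511721,  1.29582826,
       78.53905783, -3.25984109]), 'qvel': array([ 0.00627147, -0.03924054, -0.01414242,  0.00498085,  0.09490253,
        0.05661147, -0.00609557]), 'effort': array([ 1.01929140e-05, -4.93576348e+01, -3.81640652e-01, -3.14336157e+01,
        1.31685147e-02,  1.12459000e-02, -1.69572320e-05]), 'position': array([ 178.06188911, -624.61913706,  247.21084604]), 'orientation': array([[ 9.61653820e-01,  2.74265436e-01, -6.33942687e-04],
       [ 2.74266143e-01, -9.61652151e-01,  1.79542363e-03],
       [-1.17209704e-04, -1.90044501e-03, -9.99998187e-01]]), 'ft_force': array([ 0.85409171, -0.09314765,  0.46148619]), 'torque': array([-0.01392256,  0.06882544,  0.03337014]), 'width': 0.9990569731486845}
17.0
scene {'fx': 501.5860609035966, 'fy': 501.5860609035966, 'cx': 315.1425883320791, 'cy': 207.7272232534363, 'k1': 0.03419611982433653, 'position': array([1041.60703933, -511.32290168, 1058.46566478]), 'attitude': array([[ 0.6992321 ,  0.56556096, -0.43728168],
       [ 0.71488898, -0.55561806
[... 212 characters left out ...]
array([400.80202653,  -8.05865098, 953.07170777]), 'attitude': array([[ 0.02877003, -0.99039008,  0.13527669],
       [-0.99946294, -0.03062582, -0.01165701],
       [ 0.01568795, -0.13486867, -0.99073928]])}
wrist {'fx': 349.6291684927853, 'fy': 349.6291684927853, 'cx': 317.2892725439324, 'cy': 200.7932167150124, 'k1': 0.0014298155249527766, 'T_tool_cam': array([[ 7.22133550e-04, -9.57656142e-01, -2.87913514e-01,
         7.29313311e+01],
       [ 9.99999723e-01,  7.42688646e-04,  3.78343022e-05,
         8.93465723e-01],
       [ 1.77597846e-04, -2.87913462e-01,  9.57656414e-01,
        -1.25046990e+02],
       [ 0.00000000e+00,  0.00000000e+00,  0.00000000e+00,
         1.00000000e+00]])}
```

View pics/scene0.png

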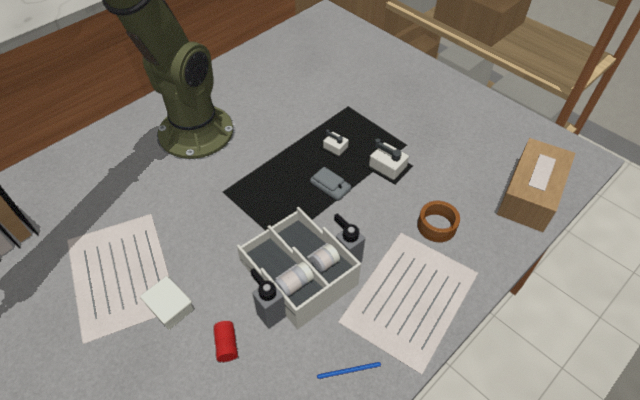

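View pics/top0.png

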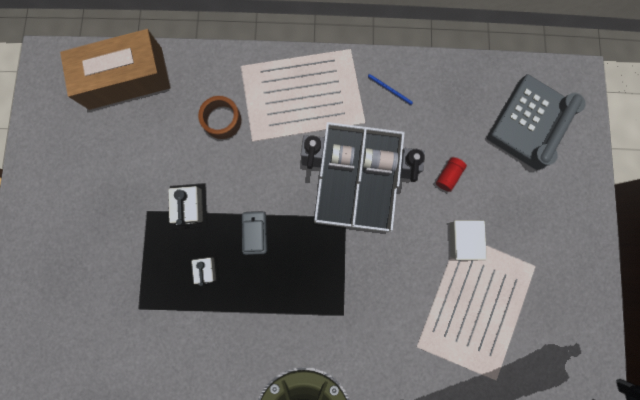

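```bash
cat > h.py <<'E'
import numpy as np, cv2
from rig import bot, optics
def ray(name,u,v):
    c=optics.get_calibration(name)
    if name=="wrist":
        s=bot.sense();R=s['orientation'];T=c['T_tool_cam'];A=R@T[:3,:3];p=s['position']+R@T[:3,3]
    else: A=np.array(c['attitude']);p=np.array(c['position'])
    K=np.array([[c['fx'],0,c['cx']],[0,c['fy'],c['cy']],[0,0,1]])
    q=cv2.undistortPoints(np.array([[[u,v]]],float),K,np.array([c['k1'],0,0,0,0.]))[0,0]
    d=A@np.array([q[0],q[1],1]);return p,d
def onz(name,u,v,z):
    p,d=ray(name,u,v);return p+d*(z-p[2])/d[2]
def proj(name,P):
    c=optics.get_calibration(name)
    if name=="wrist":
        s=bot.sense();R=s['orientation'];T=c['T_tool_cam'];A=R@T[:3,:3];p=s['position']+R@T[:3,3]
    else: A=np.array(c['attitude']);p=np.array(c['position'])
    x=A.T@(np.array(P,float)-p);a=x[:2]/x[2];a=a*(1+c['k1']*(a@a));return np.array([c['fx']*a[0]+c['cx'],c['fy']*a[1]+c['cy']])
E
python3 - <<'E'
import cv2
t=cv2.imread('pics/top0.png');s=cv2.imread('pics/scene0.png')
cv2.imwrite('pics/a.png',cv2.resize(t[110:240,290:440],None,fx=5,fy=5,interpolation=2)[:600])
cv2.imwrite('pics/a.png',cv2.resize(t[115:235,290:440],None,fx=5,fy=5,interpolation=2))
cv2.imwrite('pics/b.png',cv2.resize(t[170:290,150:290],None,fx=5,fy=5,interpolation=2))
cv2.imwrite('pics/c.png',cv2.resize(s[205:330,230:370],None,fx=4.8,fy=4.8,interpolation=2))
cv2.imwrite('pics/d.png',cv2.resize(s[120:210,300:420],None,fx=6,fy=6,interpolation=2))
E
```

```text
(no output)
```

View pics/a.png

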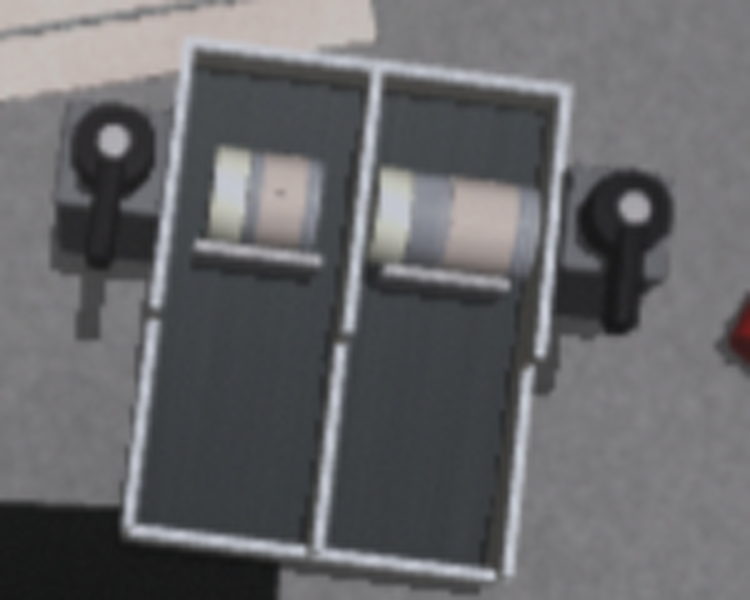

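View pics/b.png

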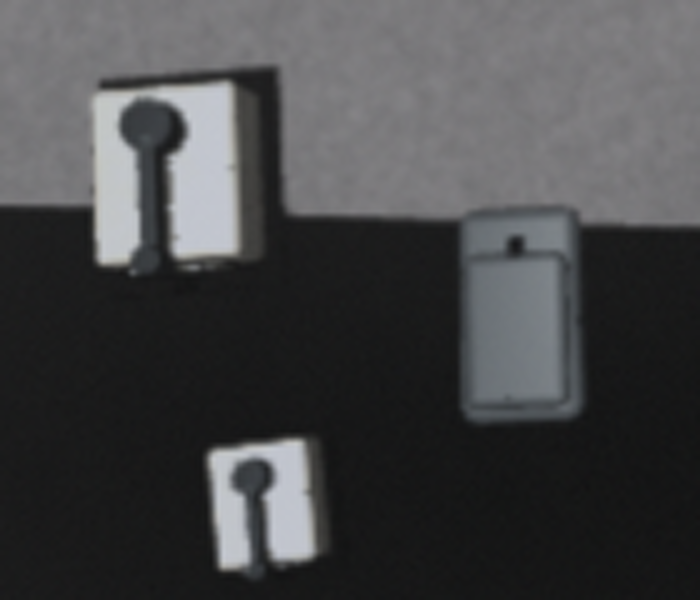

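View pics/c.png

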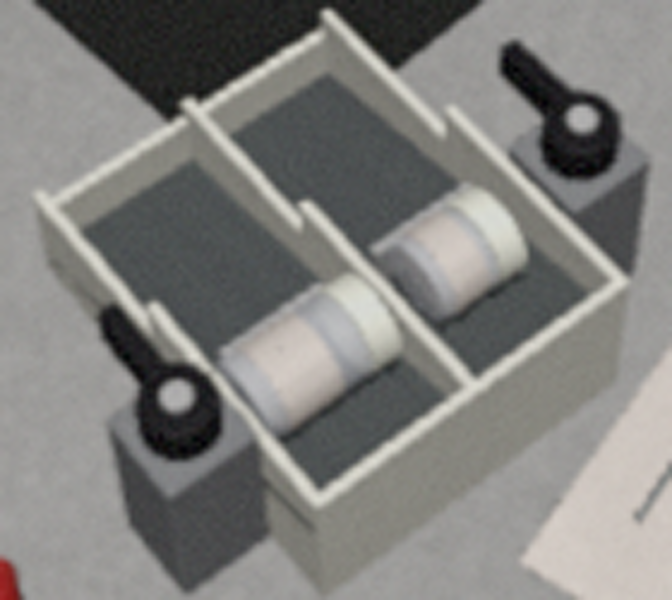

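View pics/d.png

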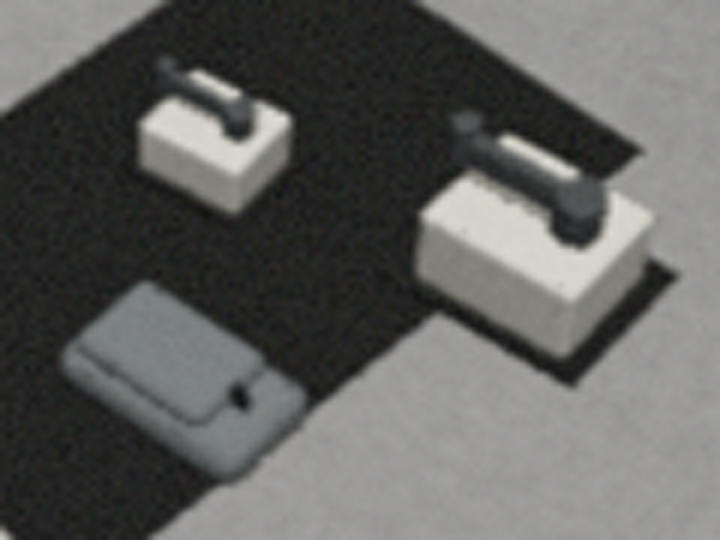

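```bash
cat >> h.py <<'E'
def tri(a,b):
    (p,d),(q,e)=ray("top",*a),ray("scene",*b)
    M=np.array([d,-e]).T;s=np.linalg.lstsq(M,q-p,rcond=None)[0]
    A=p+s[0]*d;B=q+s[1]*e
    return (A+B)/2,np.linalg.norm(A-B)
E
python3 - <<'E'
from h import *
np.set_printoptions(precision=1,suppress=True)
for n,a,b in [("capR",(416.8,156.4),(267.1,287.3)),("capL",(312.6,143),(351,229.6)),("levax",(179.6,195),(396.7,152.5)),("levtip",(179.4,222.4),(377.8,140.3)),
 ("tipRedge",(414.2,180),(252.5,270.5)),("tipL",(309.8,167),(336,215)),
 ("frontL corner",(315.5,221.5),(298,208)),("frontR",(391,229.5),(239.5,246))]:
    print(n,*tri(a,b))
t=optics.camera("top")
L=tri((312.6,143),(351,229.6))[0];R=tri((416.8,156.4),(267.1,287.3))[0]
print(np.linalg.norm(L-R))
y=(L-R)[:2];y/=np.linalg.norm(y);print("yaw",np.degrees(np.arctan2(-y[0],y[1])))
# sizes of counters
for u,v in [(169,189),(198,187),(200,223),(169,223)]: print(onz("top",u,v,45))
print(onz("top",415,180,137),onz("top",309.8,167,137))
E
```

```text
capR [ 608.6 -232.7  131.4] 2.260367786059579
capL [631.   -0.7 130.8] 0.6272461092126735
levax [514.1 309.1  66.7] 2.5189336437281384
levtip [449.9 303.3  71.4] 3.430545608281564
tipRedge [ 555.4 -227.4  128.8] 1.644408521612914
tipL [577.4   4.6 129.3] 2.662566471067407
frontL corner [462.4 -11.4  63.8] 3.905946570348524
frontR [ 448.9 -188.    65.6] 4.30353215379414
233.0252610092786
yaw -5.50972034420569
[529.9 342.5  45. ]
[536.9 272.7  45. ]
[450.4 261.8  45. ]
[448.1 335.9  45. ]
[ 553.4 -227.6  137. ] [574.9   3.4 137. ]
```

Emit:
{"name": "play_rows", "arguments": {
  "moves": [
    [[0,0.041,-0.0252,0,0,0,0],[0,0.041,-0.0252,0,0,0,0],[0,0.041,-0.0252,0,0,0,0],[0,0.041,-0.0252,0,0,0,0],[0,0.041,-0.0252,0,0,0,0],[0,0.041,-0.0252,0,0,0,0],[0,0.041,-0.0252,0,0,0,0],[0,0.041,-0.0252,0,0,0,0]]
  ],
  "grip_force": 20
}}

```text
time_s: 1.15
position: [439.1, -339.9, 248.1]
orientation: [[0.962, 0.274, -0.0], [0.274, -0.962, -0.0], [-0.0, -0.0, -1.0]]
ft_force: [-0.4, -0.4, 0.2]
width: -0.001
```

Emit:
{"name": "play_rows", "arguments": {
  "moves": [
    [[0,0.041,-0.0252,0,0,0,0],[0,0.041,-0.0252,0,0,0,0],[0,0.041,-0.0252,0,0,0,0],[0,0.041,-0.0252,0,0,0,0],[0,0,0,0,0,0,7.1],[0,0,0,0,0,0,7.1],[0,0,0,0,0,0,7.2],[0,0,0,0,0,0,0]]
  ]
}}

```text
time_s: 2.15
position: [568.2, -199.3, 247.9]
orientation: [[0.996, -0.094, -0.001], [-0.094, -0.996, 0.0], [-0.001, 0.0, -1.0]]
ft_force: [-0.1, -1.2, -0.5]
width: 0.002
```

Run:
```python
from h import *
np.set_printoptions(precision=3,suppress=True)
s=bot.sense();print(s['time_s'],s['position'],s['orientation'],s['q'],s['width'],bot.tip_extent)
w=optics.camera("wrist");cv2.imwrite("pics/w1.png",w)
cv2.imwrite("pics/t1.png",optics.camera("top"))
for P in [(608.6,-232.7,137),(553.9,-227.4,137)]: print(proj("wrist",P))
```

```text
2.15 [ 568.247 -199.308  247.935] [[ 0.996 -0.094 -0.001]
 [-0.094 -0.996  0.   ]
 [-0.001  0.    -1.   ]] [ 36.565  14.076 -23.455  89.642   5.698  77.504 -82.904] 0.002177142875049404 17.0
[359.778 142.369]
[356.792 219.474]
```

View pics/w1.png

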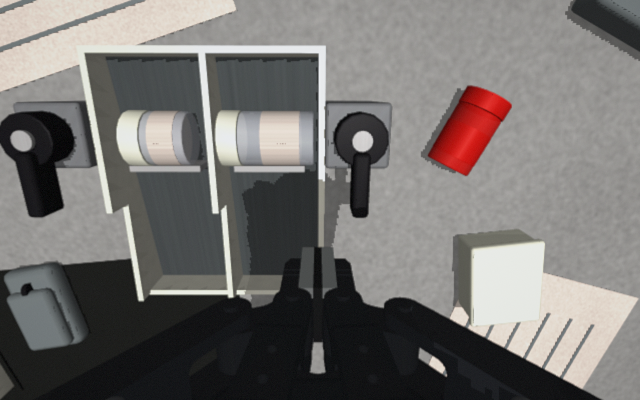

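Emit:
{"name": "play_rows", "arguments": {
  "moves": [
    [[0,0,0,0.04,0,0,0],[0,0,0,0.04,0,0,0],[0,0,0,0.025,0,0,0],[0,0,0,0.012,0,0,0],[0,0,0.004,0,0,0,0],[0,0,0.004,0,0,0,0],[0,0,0,0,0,0,0],[0,0,0,0,0,0,0]]
  ]
}}

```text
time_s: 3.25
position: [568.1, -207.5, 132.1]
orientation: [[0.995, -0.096, 0.001], [-0.096, -0.995, -0.001], [0.001, 0.0, -1.0]]
ft_force: [-0.4, 0.2, -0.3]
width: -0.001
```

Run:
```python
from h import *
np.set_printoptions(precision=3,suppress=True)
w=optics.camera("wrist");cv2.imwrite("pics/w2.png",w)
w=optics.camera("scene");cv2.imwrite("pics/s2.png",cv2.resize(w[180:330,220:380],None,fx=4,fy=4,interpolation=2))
```

```text
(no output)
```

View pics/w2.png

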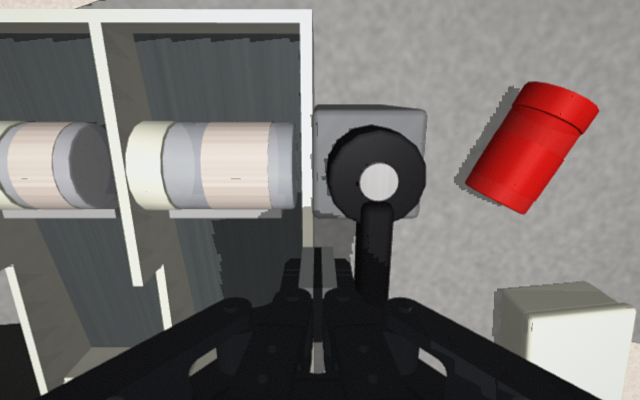

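View pics/s2.png

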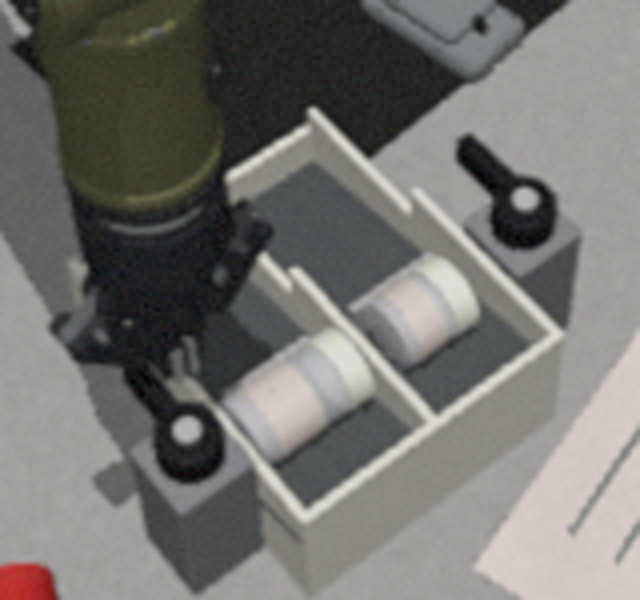

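Emit:
{"name": "play_rows", "arguments": {
  "moves": [
    [[0,-0.003,0.0078,0,0,0,-10],[0,-0.003,0.0078,0,0,0,-10],[0,-0.003,0.0078,0,0,0,-10],[0,-0.003,0.0078,0,0,0,-10],[0,-0.003,0.0078,0,0,0,-10],[0,-0.003,0.0078,0,0,0,-10],[0,-0.003,0.0078,0,0,0,-10],[0,0,0,0,0,0,0]]
  ]
}}

```text
time_s: 4.35
position: [570.1, -262.5, 131.1]
orientation: [[0.433, 0.902, -0.002], [0.902, -0.433, 0.0], [-0.0, -0.002, -1.0]]
ft_force: [-4.2, -0.7, 1.5]
width: 0.001
```

Run:
```python
from h import *
np.set_printoptions(precision=3,suppress=True)
s=bot.sense();print(s['position'],s['ft_force'],s['torque'])
d=np.array([608.6,-232.7])-s['position'][:2];print(s['orientation'][:2,:2].T@d)
w=optics.camera("wrist");cv2.imwrite("pics/w3.png",w)
w=optics.camera("scene");cv2.imwrite("pics/s3.png",cv2.resize(w[180:330,220:380],None,fx=4,fy=4,interpolation=2))
```

```text
[ 570.118 -262.517  131.101] [-4.223 -0.695  1.496] [ 0.028  0.772 -0.067]
[43.529 21.798]
```

View pics/w3.png

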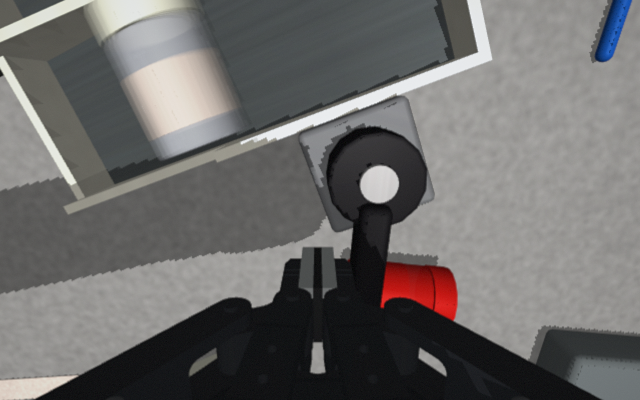

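View pics/s3.png

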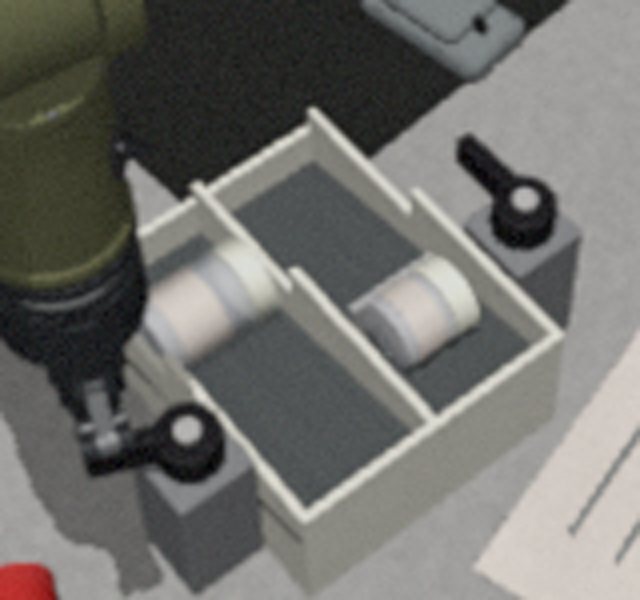

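Emit:
{"name": "play_rows", "arguments": {
  "moves": [
    [[0,-0.0006,0.0016,0,0,0,-2],[0,-0.0006,0.0016,0,0,0,-2],[0,0,0,0,0,0,0],[0,0,0,0,0,0,0],[0,0,0,0,0,0,0],[0,0,0,0,0,0,0],[0,0,0,0,0,0,0],[0,0,0,0,0,0,0]]
  ]
}}

```text
time_s: 5.45
position: [571.4, -264.5, 131.0]
orientation: [[0.367, 0.93, -0.005], [0.93, -0.367, 0.0], [-0.002, -0.004, -1.0]]
ft_force: [-8.6, 0.7, 3.3]
width: -0.001
```

Run:
```python
from h import *
np.set_printoptions(precision=3,suppress=True)
s=bot.sense();print(s['position'],s['ft_force'],s['torque'])
w=optics.camera("wrist");cv2.imwrite("pics/w4.png",w)
# paddle direction by dark mask edges at z=137 plane
for n in ("w3","w4"):
    im=cv2.imread(f"pics/{n}.png")
    for v in (225,240):
        r=im[v].max(1).astype(int); xs=np.where(r[320:420]<60)[0]+320; print(n,v,xs.min(),xs.max())
```

```text
[ 571.394 -264.452  130.954] [-8.628  0.705  3.337] [ 0.151  1.579 -0.087]
w3 225 353 390
w3 240 352 388
w4 225 354 393
w4 240 353 389
```

View pics/w4.png

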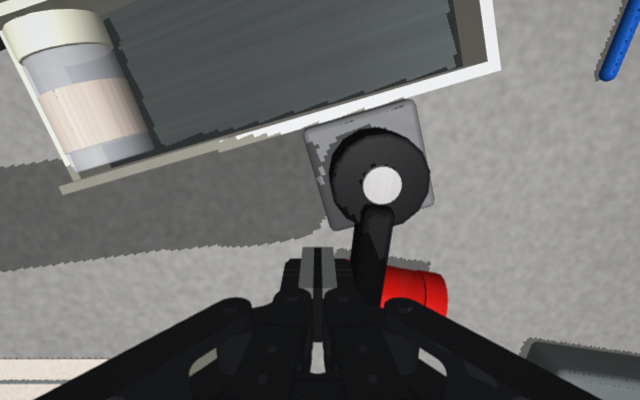

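Emit:
{"name": "play_rows", "arguments": {
  "moves": [
    [[0,0.0045,-0.0072,0,0,0,10],[0,0.0045,-0.0072,0,0,0,10],[0,0.0045,-0.0072,0,0,0,10],[0,0.0045,-0.0072,0,0,0,10],[0,0.0045,-0.0072,0,0,0,10],[0,0.0045,-0.0072,0,0,0,10],[0,0.0045,-0.0072,0,0,0,10],[0,0.0015,-0.007,0,0,0,4]]
  ]
}}

```text
time_s: 6.5
position: [570.2, -201.2, 131.7]
orientation: [[0.995, -0.098, 0.003], [-0.098, -0.995, -0.0], [0.003, 0.0, -1.0]]
ft_force: [0.4, 0.9, 0.2]
width: 0.0
```

Emit:
{"name": "play_rows", "arguments": {
  "moves": [
    [[0,0,-0.005,0,0,0,0],[0,0,0,-0.03,0,0,0],[0,0,0,-0.045,0,0,0],[0,0,0,-0.045,0,0,0],[0,0,0,0,0,0,0],[0,0,0,0,0,0,0],[0,0,0,0,0,0,0],[0,0,0,0,0,0,0]]
  ]
}}

```text
time_s: 7.5
position: [568.8, -197.0, 250.0]
orientation: [[0.995, -0.095, -0.002], [-0.095, -0.995, 0.001], [-0.002, -0.001, -1.0]]
ft_force: [-0.2, -0.9, -0.7]
width: -0.001
```

Run:
```python
from h import *
np.set_printoptions(precision=3,suppress=True)
s=bot.sense();print(s['time_s'],s['position'],s['ft_force'],s['orientation'])
w=optics.camera("wrist");cv2.imwrite("pics/w5.png",w)
w=optics.camera("scene");cv2.imwrite("pics/s5.png",cv2.resize(w[180:330,220:380],None,fx=4,fy=4,interpolation=2))
for P in [(608.6,-232.7,137),(553.9,-227.4,137)]: print(proj("wrist",P))
```

```text
7.5 [ 568.752 -197.03   250.006] [-0.23  -0.929 -0.676] [[ 0.995 -0.095 -0.002]
 [-0.095 -0.995  0.001]
 [-0.002 -0.001 -1.   ]]
[362.604 142.388]
[359.624 218.758]
```

View pics/w5.png

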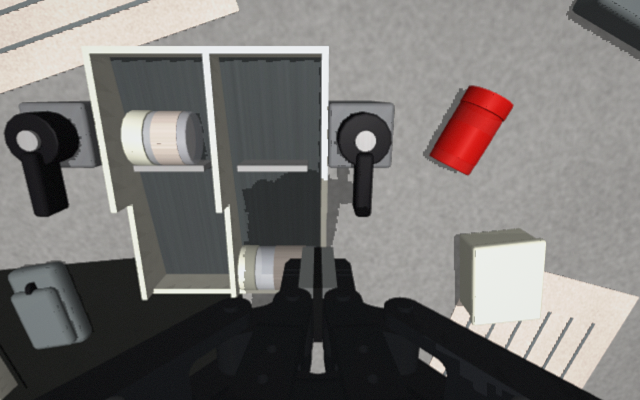

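View pics/s5.png

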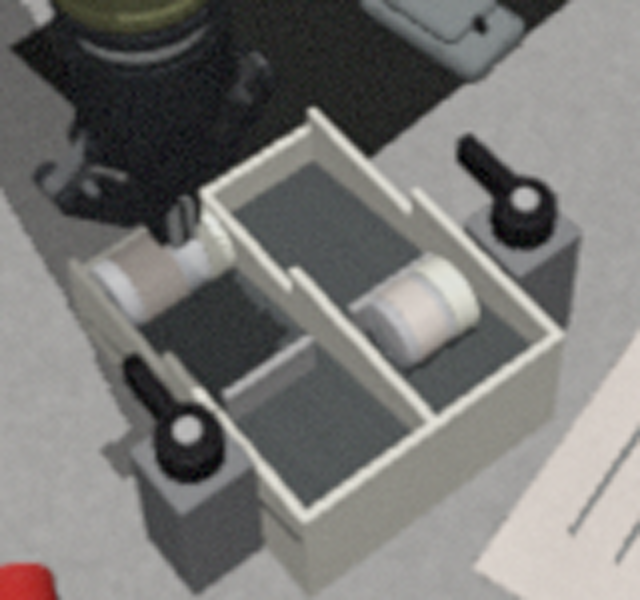

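Emit:
{"name": "play_rows", "arguments": {
  "moves": [
    [[0,-0.0127,-0.0433,0,0,0,0],[0,-0.0127,-0.0433,0,0,0,0],[0,-0.0127,-0.0433,0,0,0,0],[0,-0.0127,-0.0433,0,0,0,0],[0,-0.0127,-0.0433,0,0,0,0],[0,-0.0127,-0.0433,0,0,0,0],[0,-0.0127,-0.0433,0,0,0,0],[0,-0.0127,-0.0433,0,0,0,0]]
  ]
}}

```text
time_s: 8.6
position: [500.8, 158.7, 251.2]
orientation: [[0.995, -0.096, 0.0], [-0.096, -0.995, -0.0], [0.0, 0.0, -1.0]]
ft_force: [0.4, -0.4, -0.1]
width: 0.0
```

Emit:
{"name": "play_rows", "arguments": {
  "moves": [
    [[0,-0.0127,-0.0433,0,0,0,0],[0,-0.0127,-0.0433,0,0,0,0],[0,-0.0127,-0.0433,0,0,0,0],[0,-0.0127,-0.0433,0,0,0,0],[0,0,0,0.03,0,0,-5.3],[0,0,0,0.03,0,0,-5.4],[0,0,0,0,0,0,0],[0,0,0,0,0,0,0]]
  ]
}}

```text
time_s: 9.6
position: [467.7, 334.9, 192.3]
orientation: [[0.996, 0.089, 0.001], [0.089, -0.996, 0.001], [0.001, -0.001, -1.0]]
ft_force: [0.2, -0.4, 0.0]
width: -0.001
```

Run:
```python
from h import *
np.set_printoptions(precision=3,suppress=True)
s=bot.sense();print(s['time_s'],s['position'],s['ft_force'],s['orientation'])
w=optics.camera("wrist");cv2.imwrite("pics/w6.png",w)
cv2.imwrite("pics/t6.png",optics.camera("top")[115:235,290:440])
for P in [(514,309,70),(450,303,76)]: print(proj("wrist",P))
```

```text
9.6 [467.684 334.884 192.273] [ 0.211 -0.38   0.01 ] [[ 0.996  0.089  0.001]
 [ 0.089 -0.996  0.001]
 [ 0.001 -0.001 -1.   ]]
[358.954 139.952]
[357.169 228.511]
```

View pics/w6.png

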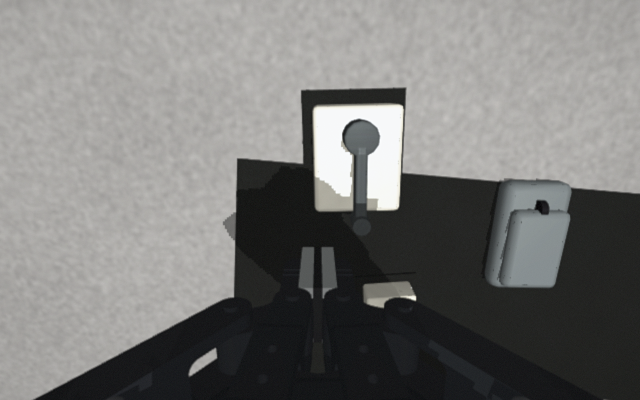

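Emit:
{"name": "play_rows", "arguments": {
  "moves": [
    [[0,0,0,0.04,0,0,0],[0,0,0,0.04,0,0,0],[0,0,0,0.025,0,0,0],[0,0,0,0.014,0,0,0],[0,0,0.004,0,0,0,0],[0,0,0.004,0,0,0,0],[0,0,0,0,0,0,0],[0,0,0,0,0,0,0]]
  ]
}}

```text
time_s: 10.7
position: [468.4, 326.8, 73.0]
orientation: [[0.996, 0.091, 0.001], [0.091, -0.996, 0.0], [0.001, -0.0, -1.0]]
ft_force: [0.3, 0.6, -0.1]
width: -0.001
```

Run:
```python
from h import *
np.set_printoptions(precision=3,suppress=True)
s=bot.sense();print(s['time_s'],s['position'],s['ft_force'])
w=optics.camera("wrist");cv2.imwrite("pics/w7.png",w)
w=optics.camera("scene");cv2.imwrite("pics/s7.png",cv2.resize(w[100:220,300:430],None,fx=5,fy=5,interpolation=2))
```

```text
10.7 [468.371 326.795  73.042] [ 0.328  0.575 -0.143]
```

View pics/w7.png

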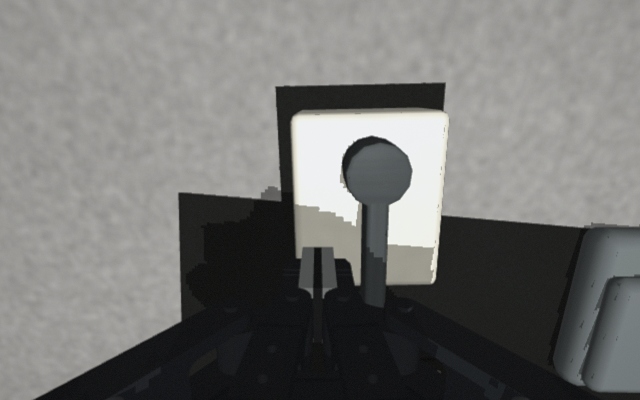

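View pics/s7.png

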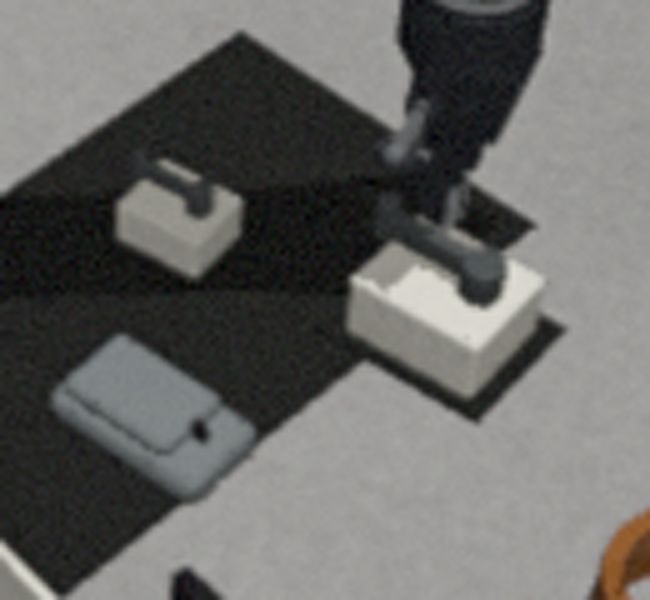

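Emit:
{"name": "play_rows", "arguments": {
  "moves": [
    [[0,0,0.0025,0,0,0,0],[0,-0.003,0.008,0,0,0,-10],[0,-0.003,0.008,0,0,0,-10],[0,-0.003,0.008,0,0,0,-10],[0,-0.003,0.008,0,0,0,-10],[0,-0.003,0.008,0,0,0,-10],[0,-0.003,0.008,0,0,0,-10],[0,0,0,0,0,0,0]]
  ]
}}

```text
time_s: 11.8
position: [476.2, 275.9, 72.3]
orientation: [[0.422, 0.907, -0.001], [0.907, -0.422, 0.001], [0.001, -0.001, -1.0]]
ft_force: [-1.4, 1.4, 0.1]
width: -0.005
```

Run:
```python
from h import *
np.set_printoptions(precision=3,suppress=True)
s=bot.sense();print(s['time_s'],s['position'],s['ft_force'])
w=optics.camera("wrist");cv2.imwrite("pics/w8.png",w)
```

```text
11.8 [476.217 275.936  72.251] [-1.424  1.438  0.091]
```

View pics/w8.png

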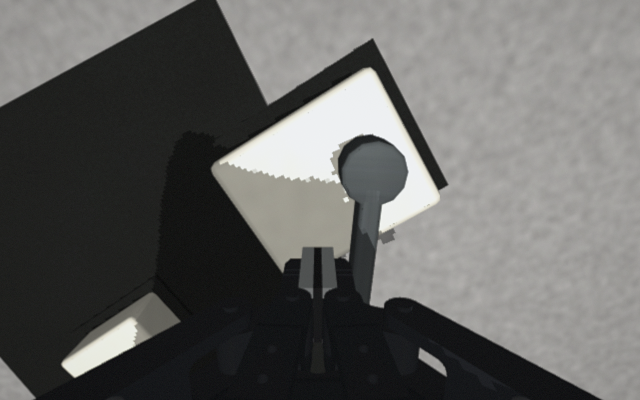

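Emit:
{"name": "play_rows", "arguments": {
  "moves": [
    [[0,-0.001,0.0024,0,0,0,-3],[0,-0.001,0.0024,0,0,0,-3],[0,0,0,0,0,0,0],[0,0,0,0,0,0,0],[0,0,0,0,0,0,0],[0,0,0,0,0,0,0],[0,0,0,0,0,0,0],[0,0,0,0,0,0,0]]
  ]
}}

```text
time_s: 12.85
position: [477.5, 273.4, 72.1]
orientation: [[0.323, 0.946, -0.003], [0.946, -0.323, -0.0], [-0.001, -0.003, -1.0]]
ft_force: [-4.2, 2.0, 1.9]
width: 0.002
```

Run:
```python
from h import *
np.set_printoptions(precision=3,suppress=True)
s=bot.sense();print(s['time_s'],s['position'],s['ft_force'])
w=optics.camera("wrist");cv2.imwrite("pics/w9.png",w)
for n in ("w8","w9"):
    pass
```

```text
12.85 [477.541 273.413  72.143] [-4.181  1.989  1.895]
```

View pics/w9.png

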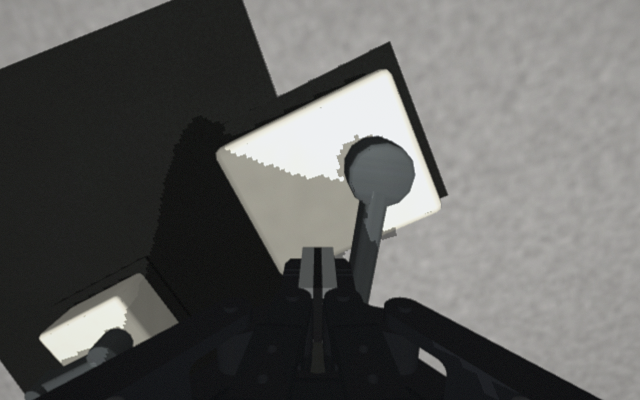

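Emit:
{"name": "play_rows", "arguments": {
  "moves": [
    [[0,-0.001,0.0024,0,0,0,-3],[0,0,0,0,0,0,0],[0,0,0,0,0,0,0],[0,0,0,0,0,0,0],[0,0,0,0,0,0,0],[0,0,0,0,0,0,0],[0,0,0,0,0,0,0],[0,0,0,0,0,0,0]]
  ]
}}

```text
time_s: 13.9
position: [477.6, 272.6, 72.0]
orientation: [[0.272, 0.962, -0.006], [0.962, -0.272, 0.0], [-0.001, -0.006, -1.0]]
ft_force: [-10.2, 3.3, 4.5]
width: -0.001
```

Emit:
{"name": "play_rows", "arguments": {
  "moves": [
    [[0,0.0043,-0.0075,0,0,0,10],[0,0.0043,-0.0075,0,0,0,10],[0,0.0043,-0.0075,0,0,0,10],[0,0.0043,-0.0075,0,0,0,10],[0,0.0043,-0.0075,0,0,0,10],[0,0.0043,-0.0075,0,0,0,10],[0,0.0035,-0.0075,0,0,0,9],[0,0,-0.008,0,0,0,0]]
  ]
}}

```text
time_s: 14.9
position: [466.4, 333.5, 72.4]
orientation: [[0.996, 0.091, 0.001], [0.091, -0.996, -0.001], [0.001, 0.001, -1.0]]
ft_force: [0.0, 0.7, -0.1]
width: -0.003
```

Emit:
{"name": "play_rows", "arguments": {
  "moves": [
    [[0,0,0,-0.03,0,0,0],[0,0,0,-0.05,0,0,0],[0,0,0,-0.05,0,0,0],[0,0,0,-0.04,0,0,0],[0,0,-0.04,0,0,0,0],[0,0,-0.04,0,0,0,0],[0,0,0,0,0,0,0],[0,0,0,0,0,0,0]]
  ]
}}

```text
time_s: 15.9
position: [459.0, 412.4, 241.8]
orientation: [[0.996, 0.092, -0.0], [0.092, -0.996, -0.001], [-0.0, 0.001, -1.0]]
ft_force: [0.5, 0.5, 0.6]
width: 0.004
```

Run:
```python
from h import *
np.set_printoptions(precision=3,suppress=True)
s=bot.sense();print(s['time_s'],s['position'],s['ft_force'])
cv2.imwrite("pics/w10.png",optics.camera("wrist"))
w=optics.camera("scene");cv2.imwrite("pics/s10.png",cv2.resize(w[100:350,140:480],None,fx=2.3,fy=2.3,interpolation=2))
w=optics.camera("top");cv2.imwrite("pics/t10.png",cv2.resize(w[80:300,150:490],None,fx=2.3,fy=2.3,interpolation=2))
t0=cv2.imread("pics/top0.png");d=cv2.absdiff(w,t0).max(2)>40
n,l,st,c=cv2.connectedComponentsWithStats(d.astype(np.uint8))
for i in range(1,n):
    if st[i][4]>15: print(st[i])
```

```text
15.9 [458.987 412.45  241.834] [0.474 0.453 0.581]
[364 148  34  22 543]
[    0   165   197   235 21539]
[356 206  34  22 566]
[ 108  217   37   54 1255]
[193 271   8  13  73]
[ 193  311  126   78 3576]
[ 416  343  165   57 4144]
[616 379  12  21 144]
[302 383  13   3  17]
[270 384  10  11  79]
```

View pics/s10.png

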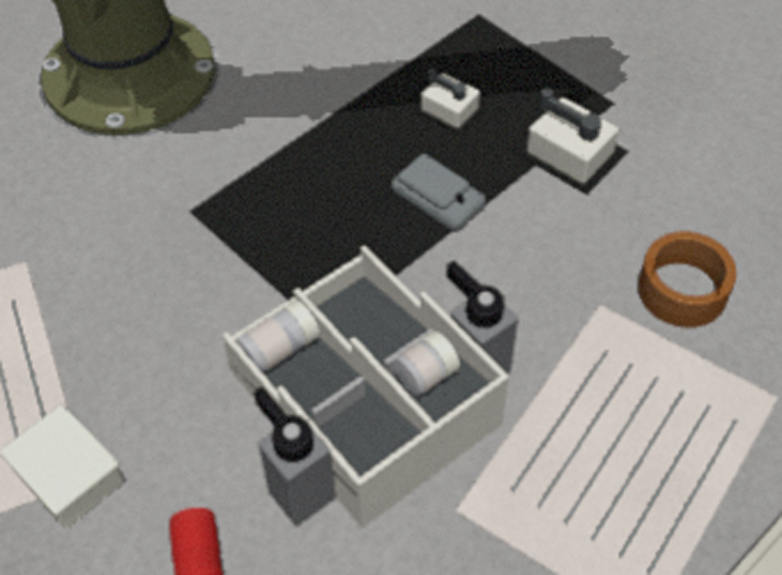

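View pics/t10.png

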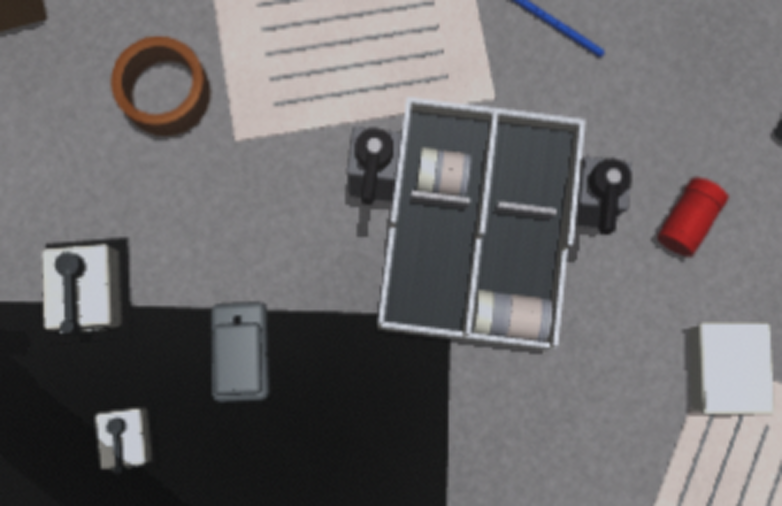

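View pics/w10.png

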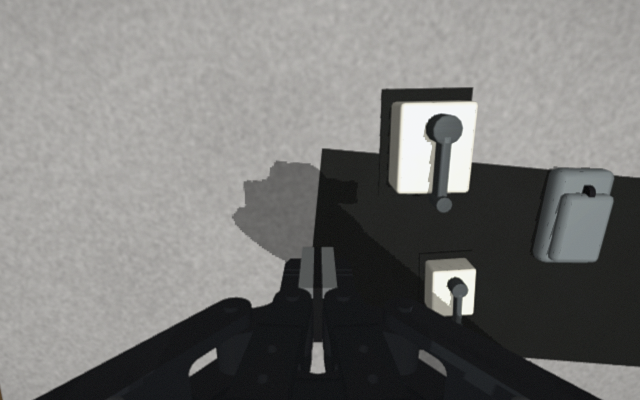

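Everything looks right: the long jar is at the front wall at top-view pixel (373,217), and both knobs and the lever are home. The only differences from the first top view are the jar and the arm with its shadow. I'm handing the job in.

Run:
```python
from rig import bot
print(bot.close_job())
```

```text
the job is handed in; nothing more can be done
None
```

The longer jar is issued and logged, and I handed the job in at about 16 s; it reports no verdict.

- **Jar:** The longer jar was in the right lane. I turned the right knob to its stop, where the push force rose from 4 N to 9 N. The jar rolled down to the front wall of its catch bay, and I followed the knob back home.
- **Tally counter:** I swung the larger counter's lever to its stop, where the force rose to about 11 N with almost no further movement. I let it spring back and then lifted the arm clear.
- **Last checks:** In the final pictures the longer jar lies at the front wall, the shorter jar is still behind its gate, and both knobs and the lever look home. Comparing the top view with the first one showed no change at the tape roll, mouse or white box. The wrist force read under 1 N.
- **Not measured:** Joint angles cannot be read directly, so "at the stop" and "home" rest on the forces and pictures. No check failed. The only disagreement was in the first position estimates: 1–3 mm at the lever, and the knob cap 6 mm too low. The lever offset was corrected with the wrist camera; for the knob I used the given height.

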